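# Run the stylus along the mould seam

## Task

Take the straight-handled stylus (not the knob-topped tool) out of its wooden stand and run its tip along the open seam on top of the plaster mould, starting at the end with the two small round plaster knobs and going right through to the other end. Go slowly, about five seconds for the whole seam, keeping the tip down in the seam without lifting it out on the way. Then put the stylus back upright in the same stand, resting on its collar, and leave the knob-topped tool where it is.

Things in the scene. Friction and masses are not known exactly. Their poses are not given: they have to be found in the camera images.
- stylus_grip (a point): Middle of the handle of the loose stylus (60 g, 125 mm long), which stands upright, tip down, in a wooden stand: plain straight round wooden handle, 16 mm across, 65 mm long, flat top; below it a round collar 34 mm across, 5 mm thick, which rests on the stand's top, 70 mm above the table. Point on the axis, 92 mm above the tip, 32 mm above the collar, 33 mm below the top; z from tip to handle.
- stylus_tip (a point): Lowest point of the same stylus: end of its steel shank, 55 mm long below the collar, 10 mm across, narrowing over the last 22 mm to a 6 mm round tip; 92 mm below the handle's middle, z from tip to handle. In the stand it is hidden, 15 mm above the table. The stand is a fixed block 60 x 60 x 70 mm with an upright 18 mm hole right through its centre (4 mm play all round).
- mould_seam (a point): Middle of the floor of the seam on the fixed plaster mould (160 x 110 mm, top 56 mm above the table, on a 180 x 130 mm board). The seam: a straight open channel, 160 mm long, 20 mm wide at the top, 12 mm at its flat floor, 12 mm deep, ends open. x runs along it from the end with two round knobs on top (26 mm across, 10 mm high, at x = -58, y = +-33 mm) to the plain end (+80 mm); z up.
- knob_tool_grip (a point): Middle of the handle of the other loose tool, to be left alone: same collar and shank, upright in an identical stand, but its waisted wooden handle ends in a 26 mm round knob, top 145 mm above the table. Point on its axis, 107 mm above the table.

How it is judged:
By the outcome, as a careful person would: the job done as asked, in the order asked, and still so for the second after the job is handed in, with the robot touching nothing.
It also fails if it takes over 56 s, if anything falls off the work surface, if the arm or the gripper's body presses on something with over 40 N, if the wrist force passes 120 N, or if a joint passes its speed limit or range.

## Robot

A 6-joint arm with a two-finger parallel gripper is mounted at the origin on a cart in front of the work surface, level with it; the furniture and walls round the work are solid. World frame = base frame: x ahead of the robot, y to its left, z up, the work surface at z = 0. Lengths are in mm, angles in degrees, forces in N, time in s.
With the tool pointing down it reaches from about 350 to 850 mm from the base axis. Payload 8.1 kg.
Tool frame: the origin (TCP) lies midway between the tips of the shut fingers; the grasp point (between the pads) lies 19 mm behind it; z points along the fingers, y is the direction in which the jaws open and shut (so a half turn about z gives the same grasp; the last joint's range is limited). The gripper opens to 85 mm and grips with 20 to 120 N. Pads are 22 mm wide; open, the fingers measure 114 mm over their backs; the gripper's body (76 mm by 85 mm) begins 54 mm behind the grasp point. The pads swing forward as they close: fully open they stand 13 mm farther back than shut.
Start: joints at [-81.841, 7.471, 85.268, -0, 87.261, -4.893], TCP at [135.521, -584.499, 231.292] pointing down, gripper open.
Joint ranges: [-169.43, 169.43], [-51.17, 129.36], [1.28, 143.12], [-76.62, 256.62], [0, 156.53], [-152.29, 152.29]. Speed limits (degrees/s): [136.94, 136.94, 159.86, 180, 180, 180].

## Interface

Orientations are given as [roll, pitch, yaw] about the fixed x, y, z axes, in that order (R = Rz(yaw) Ry(pitch) Rx(roll)).
In Python, from bench import r gives the robot as it stands.
- The arm moves only by the shell command python3 -m jog 'ROWS' [FORCE]. ROWS is JSON, a list of rows, each a list of 5 numbers: the shift along the tool's x, y, z in m, then the turn about the tool's z in rad, then the opening, from 0 (shut) to 1 (fully open). A call has 1 to 20 rows; each row is the pose to reach, as a shift and turn from the pose measured when the call began, along the tool's axes at that moment; what a row does not reach only later rows make up. A row lasts 1/10 s, in which the tool goes at most 50 mm and 8.59 degrees, less where a joint would pass 70% of its speed; a pose out of reach is approached as far as the arm can. A call with a gripper value outside its range is refused whole. The fingers move at their own pace and stop on an object; FORCE is the grip in N (left out, the last holds). Time passes only in rows, so rows that repeat a pose let the fingers close. It gives the time, the measured TCP pose, the force and the opening at its end, in the units of the state.
- r.sense(): the state, without advancing time (a new reading comes with each control period).
- r.snapshot(name): name is "scene" or "top" or "wrist"; returns a dict with "pixels" (400x640x3 uint8, red, green, blue), "K" (3x3 intrinsics, pixels), "k1" (the pictures are not rectified: a ray, as slopes to the right and down, at radius r is drawn at 1 + k1 r^2 times it, then the intrinsics apply), "R" (3x3) and "t" (3): a world point X has camera coordinates R X + t. Camera axes: x right, y down, z forward; pixel columns grow to the right and rows downward; lengths in mm; the calibration is good to about 2 mm. A picture is of the moment at which its call begins. There is no depth.
- r.hand_in(): hands the job in, once; it reports no verdict.
The state is a dict: "time": time; "joint_pos": joint angles; "qd": joint speeds; "joint_efforts": joint torques, N m; "tool_pos": TCP position; "tcp_rot": TCP orientation; "ft_force": force on the tool from outside, world axes, zero at the start; "wrist_torque": the same for the moment, N m; "finger_gap": finger opening in mm.
Only numpy, scipy, OpenCV 4.12 (cv2) and the standard library are available. Lean on these libraries where they do the work, as an engineer would, in place of code of your own. Each camera call takes 0.05 s, during which the arm holds its last target.

## Working session

There is one attempt and no reset: what is moved stays moved. The work goes in short steps, Python scripts to look and compute and a shell command to move; the robot and the scene stay as the last step left them, time stands still between calls to the robot, and variables do not carry over. Pictures are saved under pics/ and viewed, and the job is handed in when it is done.

```bash
ls; mkdir -p pics; python3 - <<'E'
from bench import r
import cv2
s=r.sense();print(s)
for n in("scene","top","wrist"):
    d=r.snapshot(n);cv2.imwrite(f"pics/{n}0.png",d["pixels"][:,:,::-1]);print(n,d["K"],d["k1"],d["R"],d["t"])
E
```

```text
pics
{'time': 0.0, 'joint_pos': array([-8.18402129e+01,  7.51584809e+00,  8.53311675e+01,  1.78515696e-04,
        8.72610514e+01, -4.89401858e+00]), 'qd': array([ 0.04678184, -0.05770948,  0.05665243,  0.0467579 , -0.06778496,
        0.07380194]), 'joint_efforts': array([ 8.94712120e-04, -5.69396532e+01, -5.00550306e+01, -2.78119542e-04,
        1.48627523e-02,  7.03595219e-06]), 'tool_pos': array([ 135.45266937, -583.93401827,  230.21862048]), 'tcp_rot': array([-1.79892342e+02, -9.39714811e-03,  1.30537882e+01]), 'ft_force': array([ 0.05288517, -0.73845041, -0.30778067]), 'wrist_torque': array([ 0.01827132, -0.02585119,  0.01045559]), 'finger_gap': 85.31300913950476}
scene [[443.97535722   0.         315.10339781]
 [  0.         443.97535722 200.74669777]
 [  0.           0.           1.        ]] 0.022393768466091157 [[-0.75257597 -0.65837556  0.01307775]
 [-0.49317042  0.55035075 -0.67371878]
 [ 0.43636263 -0.51347412 -0.7388721 ]] [448.09062703 275.88350867 727.61297018]
top [[379.93818009   0.         315.92926259]
 [  0.         379.93818009 202.18640044]
 [  0.           0.           1.        ]] -0.09122047838414034 [[-0.01413356 -0.99987714  0.006779  ]
 [-0.99627145  0.01350488 -0.0852104 ]
 [ 0.08510838 -0.00795805 -0.99633992]] [ 73.14715429 531.18177063 892.21590078]
wrist [[281.01388509   0.         320.05474448]
 [  0.         281.01388509 202.37984658]
 [  0.           0.           1.        ]] 0.002838301133275287 [[ 0.22704859 -0.97388221 -0.00154315]
 [-0.93127895 -0.21757916  0.29219655]
 [-0.28490078 -0.06490572 -0.95635704]] [-598.89846687  -39.47377593  379.77671965]
```

View pics/scene0.png

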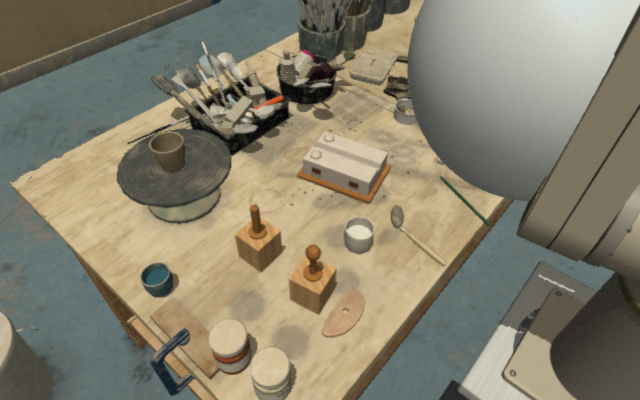

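View pics/top0.png

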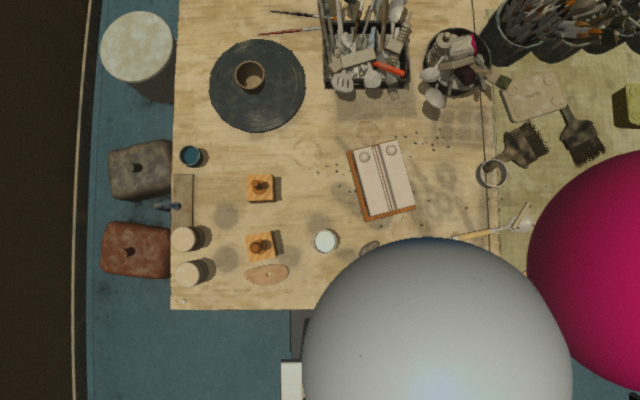

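View pics/wrist0.png

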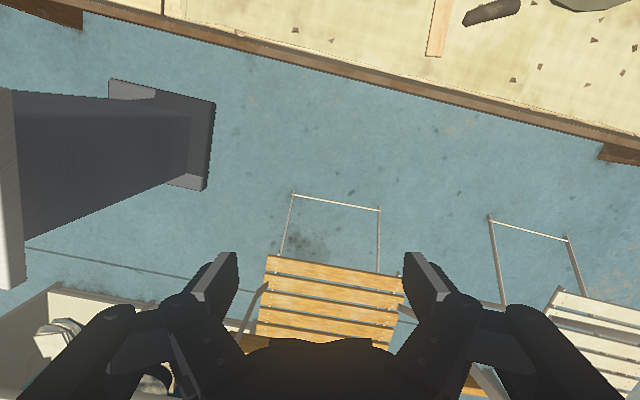

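Scene: the straight stylus stands at about scene (255,225) / top (261,187). The knob tool is at scene (313,268) / top (261,246). The mould is at top (382,178), with its knobs at the far end (363,157) and (391,150). I'll zoom in next.

```bash
python3 - <<'E'
import cv2,numpy as np
s=cv2.imread("pics/scene0.png");t=cv2.imread("pics/top0.png")
a=cv2.resize(s[190:290,220:350],None,fx=6,fy=6,interpolation=cv2.INTER_CUBIC)
b=cv2.resize(s[120:205,290:400],None,fx=7,fy=7,interpolation=cv2.INTER_CUBIC)
c=cv2.resize(t[165:265,235:290],None,fx=6,fy=6,interpolation=cv2.INTER_CUBIC)
d=cv2.resize(t[130:225,335:425],None,fx=6,fy=6,interpolation=cv2.INTER_CUBIC)
for n,i in zip("abcd",(a,b,c,d)): cv2.imwrite(f"pics/z{n}.png",i)
E
```

```text
(no output)
```

View pics/za.png

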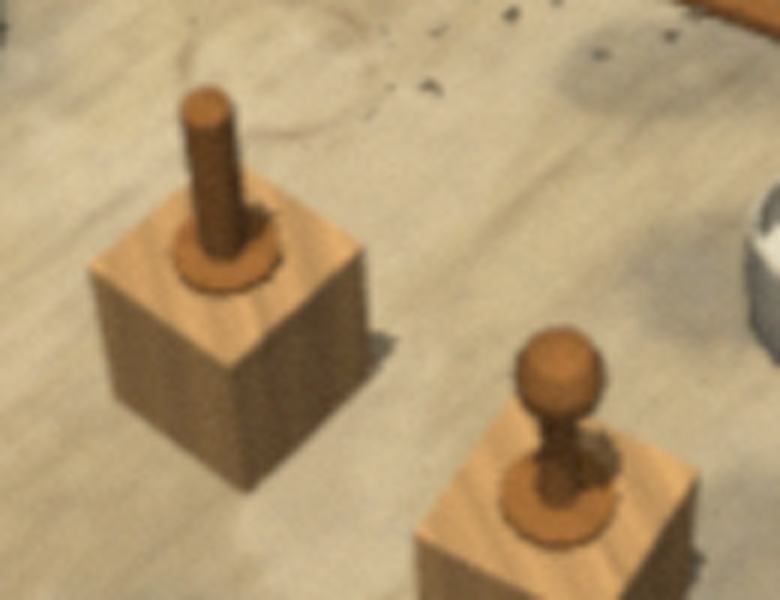

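View pics/zb.png

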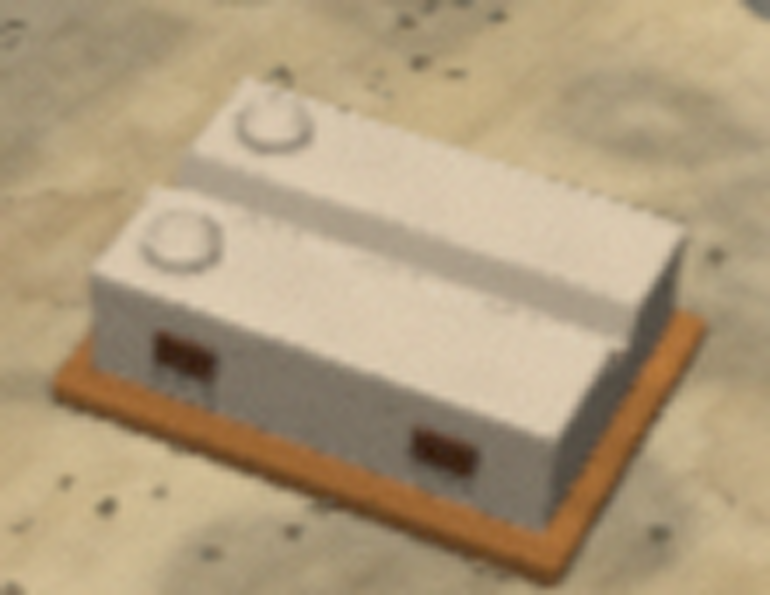

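View pics/zc.png

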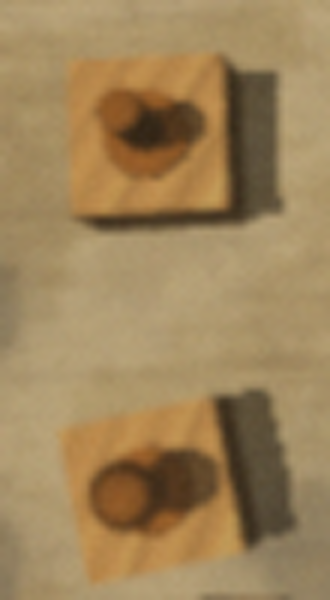

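View pics/zd.png

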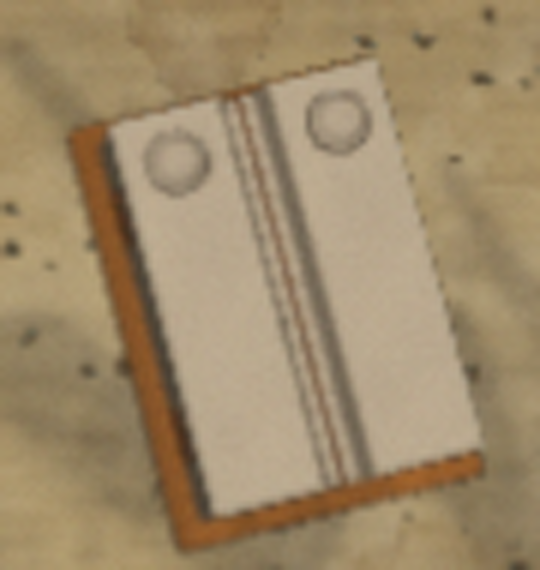

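```bash
cat > h.py <<'E'
import numpy as np,cv2
from scipy.optimize import least_squares
def proj(d,X):
    c=np.atleast_2d(X)@np.array(d["R"]).T+d["t"]; s=c[:,:2]/c[:,2:]
    s=s*(1+d["k1"]*(s**2).sum(1,keepdims=True)); K=d["K"]
    return s*[K[0,0],K[1,1]]+[K[0,2],K[1,2]]
def tri(obs,x0=(550,0,50)):
    f=lambda X:np.concatenate([proj(d,X)[0]-p for d,p in obs])
    q=least_squares(f,x0);return q.x,np.abs(q.fun).max()
def onz(d,p,z):
    q=least_squares(lambda a:proj(d,[a[0],a[1],z])[0]-p,(550,0));return q.x
def un(p,f,o): return (np.array(p,float)+.5)/f-.5+np.array(o)
E
python3 - <<'E'
from h import *
from bench import r
import pickle
S=r.snapshot("scene");T=r.snapshot("top");pickle.dump((S,T),open("cal.pkl","wb"))
A=lambda p:un(p,6,(220,190));B=lambda p:un(p,7,(290,120));C=lambda p:un(p,6,(235,165));D=lambda p:un(p,6,(335,130))
for n,a,c in [("top",(209,103),(120,105)),("collar",(227,250),(149,132)),("L",(92,268),(68,60)),("F",(233,365),(73,212)),("R",(362,248),(232,212)),("Bk",(258,170),(225,52)),("knobtop",(560,370),(122,495))]:
    x,e=tri([(S,A(a)),(T,C(c))]);print(n,x.round(1),round(e,2))
for n,a,c in [("TL",(92,270),(108,130)),("TR",(245,78),(377,60)),("BR",(688,230),(480,455)),("BL",(555,440),(207,518)),("k1",(183,238),(177,160)),("k2",(275,122),(340,120))]:
    x,e=tri([(S,B(a)),(T,D(c))]);print(n,x.round(1),round(e,2))
for p,z in [((222,100),56),((265,92),56),((325,490),56),((370,475),56),((240,95),44),((347,480),44)]: print(p,z,onz(T,D(p),z).round(1))
E
```

```text
top [566.6 195.7 139.1] 0.03
collar [566.4 195.7  70.8] 0.35
L [594.6 226.9  67.8] 0.09
F [535.3 224.3  69. ] 0.08
R [536.8 165.3  67.8] 0.88
Bk [593.3 163.5  60.6] 1.98
knobtop [430.3 196.3 134. ] 0.21
TL [649.5 -21.   56.2] 0.56
TR [ 677.5 -129.    53.6] 0.62
BR [ 520.1 -163.2   56.1] 0.74
BL [495.8 -56.4  57.5] 0.1
k1 [635.7 -47.8  60.3] 0.24
k2 [ 651.6 -112.5   59. ] 0.35
(222, 100) 56 [660.  -67.2]
(265, 92) 56 [663.1 -84.3]
(325, 490) 56 [ 505.8 -102.9]
(370, 475) 56 [ 511.4 -120.7]
(240, 95) 44 [664.8 -76.4]
(347, 480) 44 [ 510.3 -114.2]
```

Measurements agree with the text: the stylus top is at z 139, the collar at 71 and the mould top at about 56. The stylus is at (566.5, 195.7). The seam centre is about (586, -92) and runs at about -167.4° yaw. Next I move above the stylus.

```bash
python3 -m jog '[[0.010,-0.011,-0.01,0,1],[0.035,-0.039,-0.02,0,1],[0.070,-0.078,-0.02,0,1],[0.105,-0.117,-0.02,0,1],[0.140,-0.156,-0.02,0,1],[0.175,-0.194,-0.02,0,1],[0.210,-0.233,-0.02,0,1],[0.245,-0.272,-0.02,0,1],[0.280,-0.311,-0.02,0,1],[0.315,-0.350,-0.02,0,1],[0.350,-0.389,-0.02,0,1],[0.385,-0.428,-0.02,0,1],[0.420,-0.467,-0.02,0,1],[0.455,-0.506,-0.02,0,1],[0.490,-0.545,-0.02,0,1],[0.525,-0.583,-0.02,0,1],[0.555,-0.617,-0.02,0,1],[0.580,-0.645,-0.02,0,1],[0.593,-0.659,-0.02,0,1],[0.596,-0.662,-0.02,0,1]]' 50
```

```text
time: 2.25
tool_pos: [567.1, 198.9, 250.3]
tcp_rot: [-179.9, 0.0, 13.3]
ft_force: [-0.2, -0.5, 0.0]
finger_gap: 84.9
```

```bash
python3 - <<'E'
from h import *
from bench import r
import pickle
d=r.snapshot("wrist");s=r.sense();print(s["time"],s["tool_pos"],s["tcp_rot"],s["joint_pos"].round(1))
pickle.dump(d,open("w1.pkl","wb"));cv2.imwrite("pics/w1.png",d["pixels"][:,:,::-1])
print(-d["R"].T@d["t"])
print(proj(d,[[566.5,195.7,140],[566.5,195.7,75],[585.7,-92.4,44]]))
E
```

```text
2.3 [566.82424878 197.51403732 250.44772402] [-1.79930314e+02  6.50508918e-02  1.32147134e+01] [14.3  7.1 83.6  0.1 89.3 91.1]
[639.17822738 215.91678946 393.75335416]
[[323.62031482 199.94227178]
 [323.03808604 184.02687289]
 [539.39143025 214.03989972]]
```

View pics/w1.png

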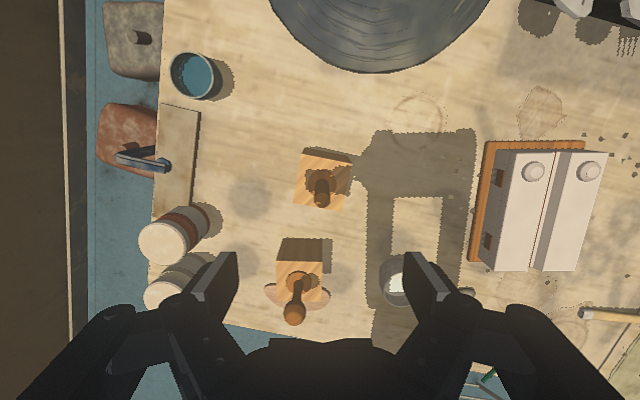

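The wrist view shows the stylus top at about (322,199), where (323.6,200) was predicted. The mould is at the right, with its knobs at (533,172) and (589,171). I'll zoom in and refine.

```bash
python3 - <<'E'
import cv2
w=cv2.imread("pics/w1.png")
cv2.imwrite("pics/z1.png",cv2.resize(w[140:215,285:365],None,fx=7,fy=7,interpolation=cv2.INTER_CUBIC))
cv2.imwrite("pics/z2.png",cv2.resize(w[140:280,470:615],None,fx=4,fy=4,interpolation=cv2.INTER_CUBIC))
E
```

```text
(no output)
```

View pics/z1.png

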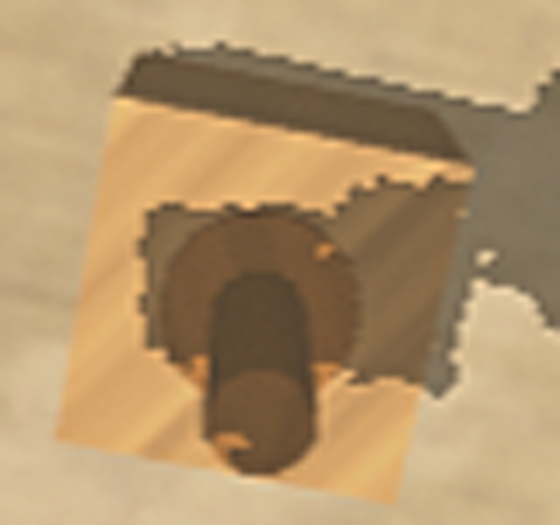

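View pics/z2.png

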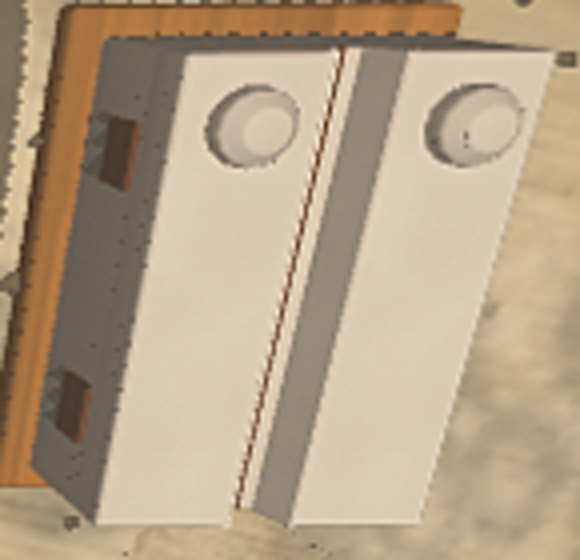

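```bash
python3 - <<'E'
from h import *
import pickle
S,T=pickle.load(open("cal.pkl","rb"));W=pickle.load(open("w1.pkl","rb"))
A=lambda p:un(p,6,(220,190));B=lambda p:un(p,7,(290,120));C=lambda p:un(p,6,(235,165));D=lambda p:un(p,6,(335,130))
E=lambda p:un(p,7,(285,140));F=lambda p:un(p,4,(470,140))
for n,a,c,e in [("top",(209,103),(120,105),(261,421)),("collar",(227,250),(149,132),(261,303)),("L",(92,268),(68,60),(115,95)),("F",(233,365),(73,212),(55,437)),("R",(362,248),(232,212),(397,505))]:
    x,q=tri([(S,A(a)),(T,C(c)),(W,E(e))]);print(n,x.round(1),round(q,2),"w",onz(W,E(e),dict(top=140,collar=75).get(n,70)).round(1),"T",onz(T,C(c),dict(top=140,collar=75).get(n,70)).round(1))
P=[]
for n,a,c,e in [("TL",(92,270),(108,130),(187,52)),("TR",(245,78),(377,60),(553,50)),("BR",(688,230),(480,455),(420,523)),("BL",(555,440),(207,518),(95,524))]:
    x,q=tri([(S,B(a)),(T,D(c)),(W,F(e))]);P.append(x);print(n,x.round(1),round(q,2),"w",onz(W,F(e),56).round(1),"T",onz(T,D(c),56).round(1),"S",onz(S,B(a),56).round(1))
# seam floor both edges in W: left top edge hidden? right wall top edge
for p,z in [((408,52),56),((293,523),56),((343,50),44),((360,52),44),((235,510),44),((255,512),44)]: print(p,z,onz(W,F(p),z).round(1))
E
```

```text
top [566.2 196.9 139.7] 0.62 w [566.3 197.4] T [566.4 195.5]
collar [566.5 196.6  70.8] 0.65 w [567.5 197.4] T [565.1 194.5]
L [594.4 227.9  68.3] 0.53 w [594.8 228.4] T [594.  226.4]
F [535.1 225.4  69.8] 0.52 w [535.3 226.1] T [535.4 224.3]
R [536.5 165.5  68.4] 0.95 w [536.9 165.7] T [534.6 163.6]
TL [652.  -22.4  53.1] 1.25 w [652.5 -20.3] T [648.4 -21.9] S [650.7 -20.6]
TR [ 678.2 -129.4   52. ] 0.64 w [ 677.8 -125.2] T [ 675.7 -129.3] S [ 676.9 -125.9]
BR [ 522.6 -166.1   54. ] 1.64 w [ 524.2 -164.4] T [ 518.6 -164.2] S [ 521.5 -162.4]
BL [497.4 -58.4  55.1] 0.75 w [498.4 -58.1] T [495.7 -56.7] S [496.7 -57.5]
(408, 52) 56 [667.5 -83.9]
(293, 523) 56 [ 514.3 -122.9]
(343, 50) 44 [664.5 -74.9]
(360, 52) 44 [665.1 -80.3]
(235, 510) 44 [ 509.9 -113. ]
(255, 512) 44 [ 510.8 -120.1]
```

```bash
python3 -m jog '[[-0.0006,0.0008,0.02,0,1],[-0.0006,0.0008,0.05,0,1],[-0.0006,0.0008,0.08,0,1],[-0.0006,0.0008,0.11,0,1],[-0.0006,0.0008,0.135,0,1],[-0.0006,0.0008,0.152,0,1],[-0.0006,0.0008,0.162,0,1],[-0.0006,0.0008,0.162,0,1],[-0.0006,0.0008,0.162,0,1]]' 50
python3 - <<'E'
from bench import r
s=r.sense();print(s["tool_pos"],s["tcp_rot"],s["ft_force"])
E
```

```text
time: 3.2
tool_pos: [566.7, 196.4, 89.4]
tcp_rot: [-179.9, 0.0, 13.2]
ft_force: [0.2, 1.1, 0.7]
finger_gap: 85.2
[566.67455596 196.42073077  89.43697988] [-1.79934016e+02  4.75759607e-03  1.31868996e+01] [0.21409767 1.06506886 0.6988804 ]
```

```bash
python3 -m jog '[[0,0,0.001,0,0.6],[0,0,0.001,0,0.3],[0,0,0.001,0,0.2],[0,0,0.001,0,0.1],[0,0,0.001,0,0],[0,0,0.001,0,0],[0,0,0.001,0,0],[0,0,0.001,0,0],[0,0,0.001,0,0],[0,0,0.001,0,0]]' 60
python3 - <<'E'
from bench import r
import cv2
s=r.sense();print(s["tool_pos"],s["tcp_rot"],s["ft_force"],s["finger_gap"])
d=r.snapshot("scene");cv2.imwrite("pics/s2.png",cv2.resize(d["pixels"][150:300,200:360,::-1],None,fx=4,fy=4))
E
```

```text
time: 4.2
tool_pos: [566.8, 196.5, 88.7]
tcp_rot: [-179.9, -0.0, 13.2]
ft_force: [-1.4, 0.2, 4.5]
finger_gap: 14.8
[566.76317195 196.50179746  88.6563019 ] [-1.79929487e+02 -1.05366130e-02  1.31889582e+01] [-1.43583157  0.1839234   4.45026981] 14.750211645994417
```

View pics/s2.png

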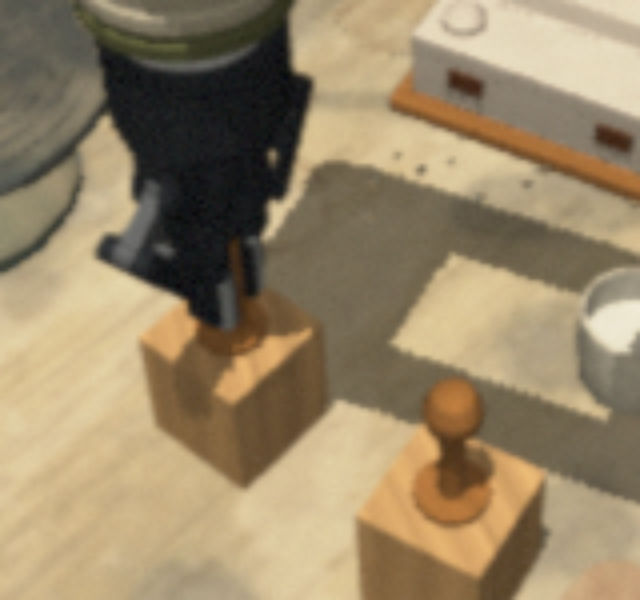

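The handle is gripped (gap 14.8 mm). With the TCP at z 88.7 the tip is at z 15, so the tip lies 73.7 mm below the TCP. Now I lift.

```bash
python3 -m jog '[[0,0,-0.004,0,0],[0,0,-0.012,0,0],[0,0,-0.024,0,0],[0,0,-0.04,0,0],[0,0,-0.06,0,0],[0,0,-0.08,0,0],[0,0,-0.095,0,0],[0,0,-0.1,0,0],[0,0,-0.1,0,0]]' 60
python3 - <<'E'
from bench import r
import cv2
s=r.sense();print(s["tool_pos"],s["tcp_rot"],s["ft_force"],s["finger_gap"])
d=r.snapshot("scene");cv2.imwrite("pics/s3.png",cv2.resize(d["pixels"][120:280,180:360,::-1],None,fx=4,fy=4))
d=r.snapshot("wrist");cv2.imwrite("pics/w3.png",d["pixels"][:,:,::-1])
E
```

```text
time: 5.15
tool_pos: [567.4, 196.6, 190.1]
tcp_rot: [-179.9, -0.1, 13.2]
ft_force: [0.7, 0.1, -1.0]
finger_gap: 14.7
[567.44549211 196.55814371 190.06956962] [-1.79927490e+02 -1.40635547e-01  1.31894199e+01] [ 0.66374827  0.0682038  -0.98823943] 14.666780921741015
```

View pics/s3.png

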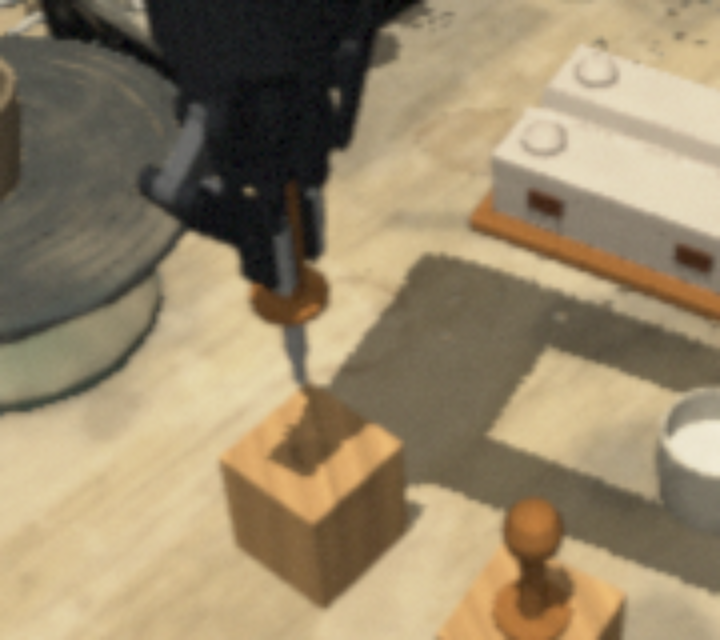

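View pics/w3.png

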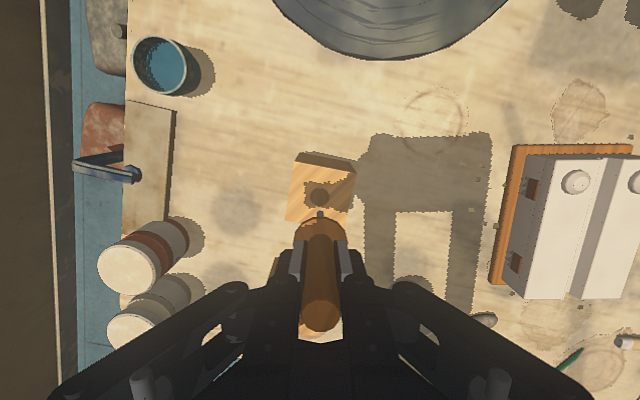

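Stylus held straight, tip at wrist (320,213), out of the hole. Checking that against the prediction, then moving over the knob end of the seam.

```bash
python3 - <<'E'
from h import *
from bench import r
d=r.snapshot("wrist");s=r.sense();p=s["tool_pos"]
print(p,proj(d,[p+[0,0,-73.7],p+[0,0,51.3],p+[0,0,-13.7]]))
w=cv2.imread("pics/w3.png");cv2.imwrite("pics/z3.png",cv2.resize(w[190:340,260:380],None,fx=4,fy=4,interpolation=cv2.INTER_CUBIC))
E
python3 -m jog '[[0.003,0.020,0,0.0105,0],[0.008,0.055,0,0.0105,0],[0.013,0.095,0,0.0105,0],[0.018,0.135,0,0.0105,0],[0.024,0.175,0,0.0105,0],[0.029,0.215,0,0.0105,0],[0.034,0.250,0,0.0105,0],[0.037,0.275,0,0.0105,0],[0.0386,0.285,0,0.0105,0],[0.0386,0.2864,0,0.0105,0],[0.0386,0.2864,0,0.0105,0]]' 60
python3 - <<'E'
from h import *
from bench import r
import pickle
d=r.snapshot("wrist");s=r.sense();print(s["tool_pos"],s["tcp_rot"],s["ft_force"],s["joint_pos"].round(1))
pickle.dump((d,s["tool_pos"]),open("w4.pkl","wb"));cv2.imwrite("pics/w4.png",d["pixels"][:,:,::-1])
E
```

```text
[566.07952089 196.24515406 187.37475355] [[320.39396954 211.2569978 ]
 [320.42556905 314.32241626]
 [320.40363971 242.88637428]]
time: 6.4
tool_pos: [668.6, -72.9, 186.2]
tcp_rot: [-179.9, 0.2, 12.6]
ft_force: [-0.5, 0.1, 0.0]
finger_gap: 14.2
[668.60302646 -72.47595592 186.48380796] [-1.79884253e+02  1.46461884e-01  1.26450892e+01] [ 0.07080011 -0.49554872 -0.32545617] [-10.6  20.1  75.4   0.   84.8  66.8]
```

View pics/z3.png

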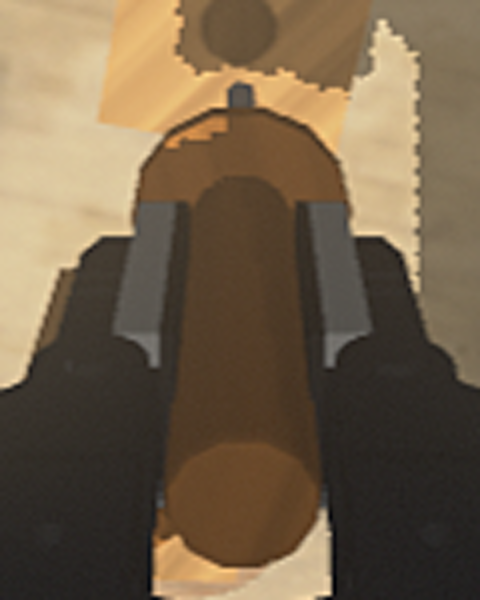

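View pics/w4.png

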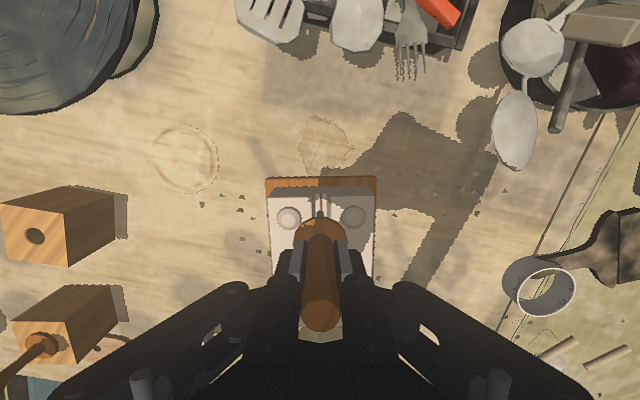

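```bash
python3 - <<'E'
from h import *
w=cv2.imread("pics/w4.png");cv2.imwrite("pics/z4.png",cv2.resize(w[170:270,260:385],None,fx=6,fy=6,interpolation=cv2.INTER_CUBIC))
E
```

```text
(no output)
```

View pics/z4.png

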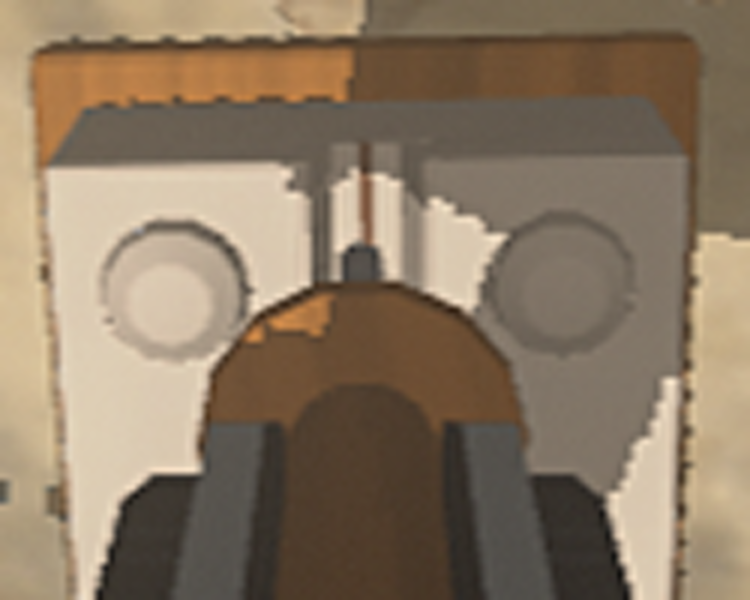

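```bash
python3 - <<'E'
from h import *
import pickle
d,p=pickle.load(open("w4.pkl","rb"));G=lambda q:un(q,6,(260,170))
print("pred tip",proj(d,p+[0,0,-73.7]), G((361,248)), p)
a=np.radians(180+12.6);u=np.array([np.cos(a),np.sin(a)]);v=np.array([-u[1],u[0]])
c=np.array([586.5,-92.2])
P={}
for n,q,z in [("c1",(48,168),56),("c2",(690,155),56),("fl",(330,145),44),("fr",(402,142),44),("line1",(366,150),44),("line2",(366,235),44),("e1",(312,165),56),("e2",(424,160),56),("k1",(170,300),66),("k2",(563,292),66)]:
    x=onz(d,G(q),z);print(n,x.round(1),"s,lat",((x-c)@u).round(1),((x-c)@v).round(1))
x=p[:2];print("tcp",((x-c)@u).round(1),((x-c)@v).round(1))
E
```

```text
pred tip [[319.98758519 210.88906046]] [319.75       210.91666667] [668.60302646 -72.47595592 186.48380796]
c1 [651.8 -21.7] s,lat -79.1 -54.6
c2 [ 677.9 -126.8] s,lat -81.6 53.7
fl [662.9 -67.8] s,lat -79.9 -7.2
fr [666.3 -80. ] s,lat -80.5 5.5
line1 [663.4 -74.1] s,lat -79.0 -0.9
line2 [648.1 -77.6] s,lat -63.3 -0.8
e1 [662.1 -65.1] s,lat -79.7 -10.0
e2 [667.2 -83.3] s,lat -80.6 8.9
k1 [636.9 -46.6] s,lat -59.2 -33.5
k2 [ 652.7 -110.1] s,lat -60.7 32.0
tcp -84.4 -1.3
```

Wrist picture: tip at (319.8,210.9), matching the prediction. The seam's floor line is about 0.7 mm to the side of my model, and the yaw estimates differ by about 1°. I'll take a look from above the plain end to settle the direction.

```bash
python3 -m jog '[[-0.015,0,0,0,0],[-0.045,0,0,0,0],[-0.08,0,0,0,0],[-0.115,0,0,0,0],[-0.145,0,0,0,0],[-0.165,0,0,0,0],[-0.172,0,0,0,0],[-0.172,0,0,0,0],[-0.172,0,0,0,0],[-0.172,0,0,0,0]]' 60
python3 - <<'E'
from h import *
from bench import r
import pickle
d=r.snapshot("wrist");s=r.sense();print(s["tool_pos"],s["tcp_rot"],s["ft_force"],s["finger_gap"])
pickle.dump((d,s["tool_pos"]),open("w5.pkl","wb"));cv2.imwrite("pics/w5.png",d["pixels"][:,:,::-1])
cv2.imwrite("pics/z5.png",cv2.resize(d["pixels"][60:260,250:400,::-1],None,fx=4,fy=3,interpolation=cv2.INTER_CUBIC))
E
```

```text
time: 7.45
tool_pos: [501.6, -109.7, 187.0]
tcp_rot: [-179.9, 0.1, 12.7]
ft_force: [-0.0, 0.4, -0.3]
finger_gap: 14.2
[ 501.49634183 -109.75112446  186.9135753 ] [-1.79881026e+02  1.36549731e-01  1.26842582e+01] [ 0.26693398 -0.19477042 -0.63221449] 14.363207100553161
```

View pics/z5.png

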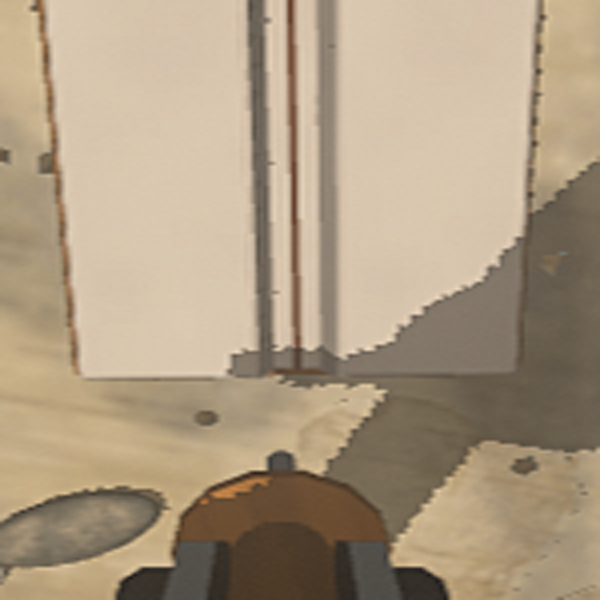

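```bash
python3 - <<'E'
from h import *
import pickle
d,p=pickle.load(open("w5.pkl","rb"));G=lambda q:(np.array(q)+.5)/[4,3]-.5+[250,60]
a=np.radians(180+12.6);u=np.array([np.cos(a),np.sin(a)]);v=np.array([-u[1],u[0]]);c=np.array([586.5,-92.2])
print("pred tip",proj(d,p+[0,0,-73.7]),G((281,455)))
for n,q,z in [("c1",(78,377),56),("c2",(518,373),56),("fl",(272,372),44),("fr",(326,372),44),("l1",(297.5,365),44),("l2",(294.5,200),44),("l3",(290.5,5),44)]:
    x=onz(d,G(q),z);print(n,x.round(1),((x-c)@u).round(1),((x-c)@v).round(1))
x=p[:2];print("tcp",((x-c)@u).round(1),((x-c)@v).round(1))
cv2.imwrite("pics/z5b.png",cv2.resize(cv2.imread("pics/w5.png")[0:200,250:400],None,fx=4,fy=3,interpolation=cv2.INTER_CUBIC))
E
```

```text
pred tip [[320.60401211 211.11420199]] [319.875      211.33333333]
c1 [497.6 -57.7] 79.2 -53.1
c2 [ 523.3 -164.8] 77.5 57.1
fl [ 507.2 -105.3] 80.2 -4.5
fr [ 510.4 -119. ] 80.2 9.6
l1 [ 511.1 -111.2] 77.7 2.1
l2 [564.9 -98. ] 22.3 1.0
l3 [621.1 -84.1] -35.5 -0.3
tcp 86.8 -1.4
```

View pics/z5b.png

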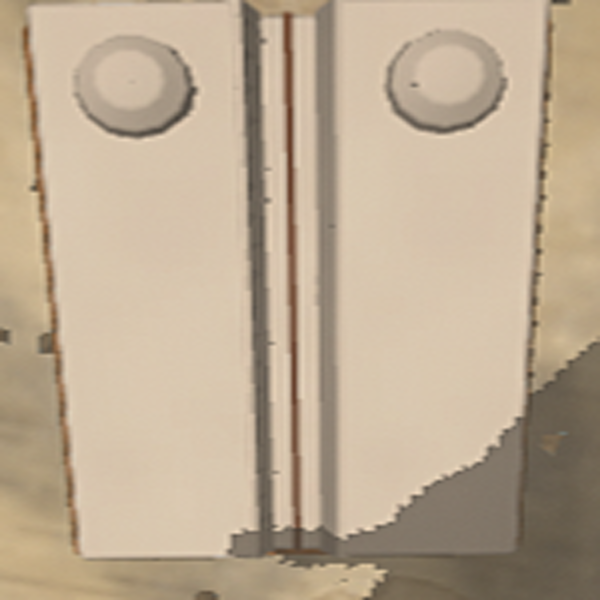

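The floor line, seen from both ends, gives a seam yaw of about -166.2° and a centre of about (586.6,-92.6), consistent to about 0.5 mm. Back to just beyond the knob end.

```bash
python3 -m jog '[[0.015,0,0,-0.0195,0],[0.045,0,0,-0.0195,0],[0.08,0.0003,0,-0.0195,0],[0.115,0.0005,0,-0.0195,0],[0.145,0.0007,0,-0.0195,0],[0.165,0.0007,0,-0.0195,0],[0.1728,0.0007,0,-0.0195,0],[0.1728,0.0007,0,-0.0195,0],[0.1728,0.0007,0,-0.0195,0],[0.1728,0.0007,0,-0.0195,0],[0.1728,0.0007,0,-0.0195,0]]' 60
python3 - <<'E'
from bench import r
for i in range(1):
    s=r.sense();print(s["tool_pos"],s["tcp_rot"],s["ft_force"],s["finger_gap"])
E
```

```text
time: 8.6
tool_pos: [669.7, -72.8, 186.8]
tcp_rot: [-179.9, 0.1, 13.8]
ft_force: [-0.1, 0.2, -0.3]
finger_gap: 14.4
[669.70689078 -72.83492573 186.8283097 ] [-1.79886760e+02  1.25252586e-01  1.37713343e+01] [-0.14767755  0.17439581 -0.32928463] 14.43794482985097
```

```bash
python3 -m jog '[[0.001,-0.0002,0.008,0,0],[0.001,-0.0002,0.022,0,0],[0.001,-0.0002,0.038,0,0],[0.001,-0.0002,0.052,0,0],[0.001,-0.0002,0.062,0,0],[0.001,-0.0002,0.067,0,0],[0.001,-0.0002,0.067,0,0],[0.001,-0.0002,0.067,0,0]]' 60
python3 - <<'E'
from h import *
from bench import r
d=r.snapshot("wrist");s=r.sense();print(s["tool_pos"],s["tcp_rot"],s["ft_force"],s["finger_gap"])
cv2.imwrite("pics/z6.png",cv2.resize(d["pixels"][150:270,240:400,::-1],None,fx=4,fy=4,interpolation=cv2.INTER_CUBIC))
d=r.snapshot("scene")
cv2.imwrite("pics/z6s.png",cv2.resize(d["pixels"][80:220,260:420,::-1],None,fx=4,fy=4,interpolation=cv2.INTER_CUBIC))
E
```

```text
time: 9.4
tool_pos: [670.8, -72.3, 120.3]
tcp_rot: [-179.9, 0.1, 13.8]
ft_force: [0.0, 0.6, 0.1]
finger_gap: 14.6
[671.03683291 -72.39523927 120.71285312] [-1.79918959e+02  5.38012014e-02  1.37744873e+01] [ 0.02071362 -0.80410107 -0.71839323] 14.564046907825755
```

View pics/z6.png

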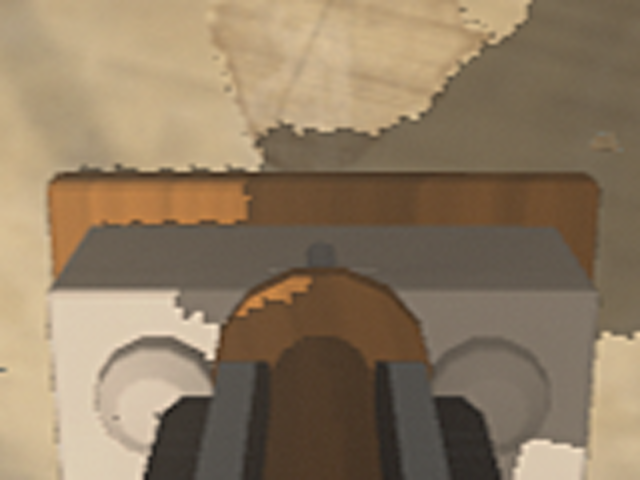

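View pics/z6s.png

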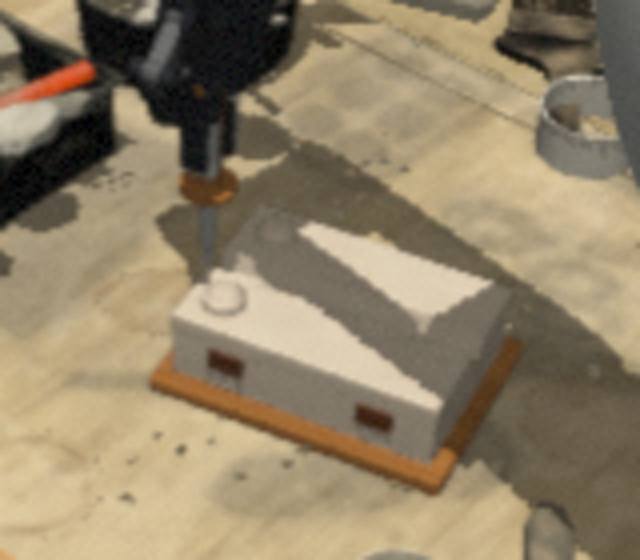

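The tip is outside the knob end at seam depth and about 0.5 mm left of centre. I start the stroke with small corrections.

```bash
python3 -m jog '[[-0.002,0.0004,0.0013,0,0],[-0.005,0.0004,0.0013,0,0],[-0.0083,0.0004,0.0013,0,0],[-0.0116,0.0004,0.0013,0,0],[-0.0149,0.0004,0.0013,0,0],[-0.0182,0.0004,0.0013,0,0],[-0.0215,0.0004,0.0013,0,0],[-0.0248,0.0004,0.0013,0,0],[-0.0281,0.0004,0.0013,0,0],[-0.0314,0.0004,0.0013,0,0],[-0.0347,0.0004,0.0013,0,0],[-0.038,0.0004,0.0013,0,0],[-0.0413,0.0004,0.0013,0,0],[-0.0446,0.0004,0.0013,0,0],[-0.0479,0.0004,0.0013,0,0],[-0.0512,0.0004,0.0013,0,0],[-0.0545,0.0004,0.0013,0,0],[-0.0578,0.0004,0.0013,0,0],[-0.0611,0.0004,0.0013,0,0],[-0.0644,0.0004,0.0013,0,0]]' 60
cat > q.py <<'E'
from bench import r
import numpy as np
s=r.sense();p=s["tool_pos"];u=np.array([-.9711,-.2385]);v=np.array([-u[1],u[0]]);x=p[:2]-[586.6,-92.6]
print(s["time"],"s",x@u,"lat",x@v,"z",p[2],"tip",p[2]-73.7,"f",s["ft_force"],s["tcp_rot"],s["finger_gap"])
E
python3 q.py
```

```text
time: 11.5
tool_pos: [608.4, -88.2, 119.7]
tcp_rot: [-179.9, 0.0, 13.8]
ft_force: [-0.2, 0.5, -1.0]
finger_gap: 14.6
11.5 s -22.226024301202408 lat 0.9184154727516214 z 119.66323714409232 tip 45.96323714409232 f [-0.15477243  0.50922637 -1.03229034] [-1.79925321e+02  3.63137724e-02  1.37746664e+01] 14.588983358233241
```

```bash
python3 - <<'E'
from h import *
from bench import r
d=r.snapshot("wrist")
cv2.imwrite("pics/z7.png",cv2.resize(d["pixels"][120:260,250:390,::-1],None,fx=4,fy=4,interpolation=cv2.INTER_CUBIC))
E
```

```text
(no output)
```

View pics/z7.png

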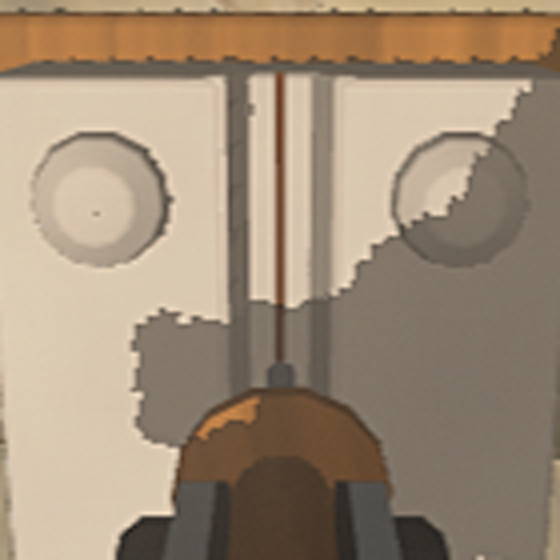

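The tip sits exactly on the floor's centre line (column 281 against 280). Continuing.

```bash
python3 -m jog '[[-0.0033,0,0.0004,0,0],[-0.0066,0,0.0004,0,0],[-0.0099,0,0.0004,0,0],[-0.0132,0,0.0004,0,0],[-0.0165,0,0.0004,0,0],[-0.0198,0,0.0004,0,0],[-0.0231,0,0.0004,0,0],[-0.0264,0,0.0004,0,0],[-0.0297,0,0.0004,0,0],[-0.033,0,0.0004,0,0],[-0.0363,0,0.0004,0,0],[-0.0396,0,0.0004,0,0],[-0.0429,0,0.0004,0,0],[-0.0462,0,0.0004,0,0],[-0.0495,0,0.0004,0,0],[-0.0528,0,0.0004,0,0],[-0.0561,0,0.0004,0,0],[-0.0594,0,0.0004,0,0],[-0.0627,0,0.0004,0,0],[-0.066,0,0.0004,0,0]]' 60; python3 q.py
```

```text
time: 13.55
tool_pos: [543.7, -104.1, 119.3]
tcp_rot: [-179.9, 0.1, 13.8]
ft_force: [1.0, -0.4, -0.8]
finger_gap: 14.8
13.55 s 44.43722728959874 lat 0.9028001369101947 z 119.28130722366575 tip 45.581307223665746 f [ 1.03066503 -0.38025416 -0.82912664] [-1.79920493e+02  5.99053381e-02  1.37690183e+01] 14.776103291185132
```

```bash
python3 -m jog '[[-0.0033,0,0,0,0],[-0.0066,0,0,0,0],[-0.0099,0,0,0,0],[-0.0132,0,0,0,0],[-0.0165,0,0,0,0],[-0.0198,0,0,0,0],[-0.0231,0,0,0,0],[-0.0264,0,0,0,0],[-0.0297,0,0,0,0],[-0.033,0,0,0,0],[-0.0363,0,0,0,0],[-0.0396,0,0,0,0],[-0.0425,0,0,0,0],[-0.0435,0,0,0,0],[-0.0435,0,0,0,0]]' 60; python3 q.py
python3 - <<'E'
from h import *
from bench import r
d=r.snapshot("wrist")
cv2.imwrite("pics/z8.png",cv2.resize(d["pixels"][120:260,250:390,::-1],None,fx=4,fy=4,interpolation=cv2.INTER_CUBIC))
E
```

```text
time: 15.05
tool_pos: [501.3, -114.5, 119.4]
tcp_rot: [-179.9, 0.1, 13.8]
ft_force: [0.9, -0.4, -1.6]
finger_gap: 14.7
15.05 s 88.02835050939991 lat 0.9049012308852926 z 119.35899490734147 tip 45.658994907341466 f [ 0.91681724 -0.37291603 -1.55286319] [-1.79924276e+02  5.42312457e-02  1.37610759e+01] 14.681250040798771
```

View pics/z8.png

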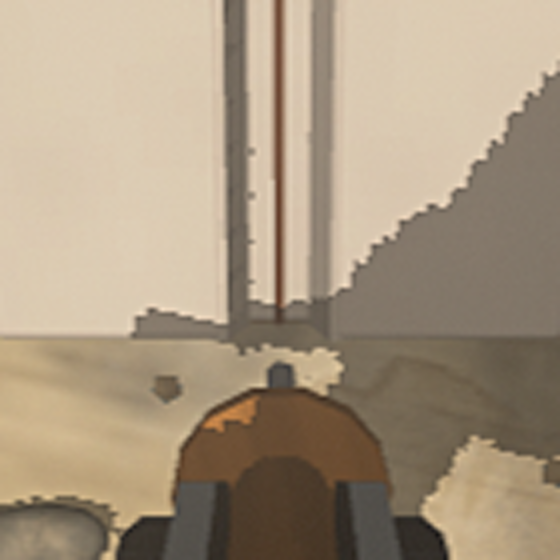

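It passed right out of the plain end, centred. Lifting and returning above the stand.

```bash
python3 -m jog '[[0,0,-0.01,0,0],[0,0,-0.03,0,0],[0,0,-0.055,0,0],[0,0,-0.07,0,0],[0.010,-0.020,-0.071,0.01,0],[0.028,-0.058,-0.071,0.01,0],[0.047,-0.098,-0.071,0.01,0],[0.066,-0.138,-0.071,0.01,0],[0.085,-0.178,-0.071,0.01,0],[0.104,-0.218,-0.071,0.01,0],[0.121,-0.253,-0.071,0.01,0],[0.132,-0.276,-0.071,0.01,0],[0.137,-0.2857,-0.071,0.01,0],[0.137,-0.2867,-0.071,0.01,0],[0.137,-0.2867,-0.071,0.01,0],[0.137,-0.2867,-0.071,0.01,0]]' 60
python3 - <<'E'
from h import *
from bench import r
d=r.snapshot("wrist");s=r.sense();p=s["tool_pos"];print(p,s["tcp_rot"],s["ft_force"],s["finger_gap"])
print(proj(d,[p+[0,0,-73.7],p+[0,0,51.3],[566,196.7,70]]))
cv2.imwrite("pics/z9.png",cv2.resize(d["pixels"][140:340,260:380,::-1],None,fx=4,fy=3,interpolation=cv2.INTER_CUBIC))
E
```

```text
time: 16.7
tool_pos: [566.4, 195.2, 190.6]
tcp_rot: [-179.9, 0.1, 13.1]
ft_force: [0.0, 0.2, -0.4]
finger_gap: 14.5
[566.40950556 195.17164202 190.701883  ] [-1.79945712e+02  5.71464865e-02  1.31074239e+01] [-0.49696433  0.5458212  -0.9392531 ] 14.478216112968365
[[320.46132749 211.09443728]
 [320.6647572  314.56011193]
 [318.80980692 195.58006823]]
```

View pics/z9.png

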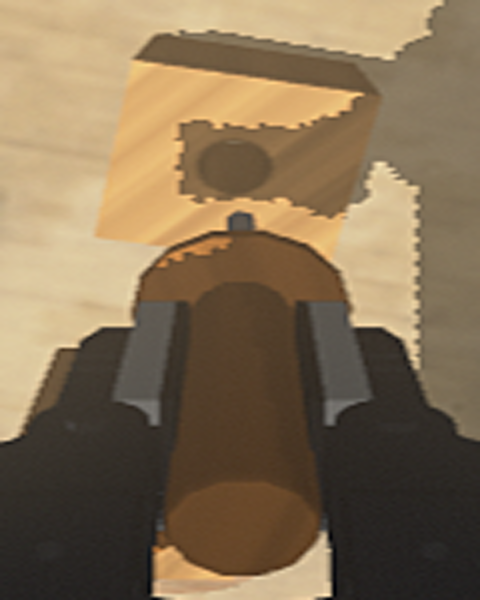

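The hole is at (318.4,195.3), which agrees with (566.2,196.5). I correct by 1.3 mm and lower.

```bash
python3 -m jog '[[0.0001,-0.0013,0.006,0,0],[0.0001,-0.0013,0.016,0,0],[0.0001,-0.0013,0.028,0,0],[0.0001,-0.0013,0.040,0,0],[0.0001,-0.0013,0.05,0,0],[0.0001,-0.0013,0.06,0,0],[0.0001,-0.0013,0.07,0,0],[0.0001,-0.0013,0.08,0,0],[0.0001,-0.0013,0.088,0,0],[0.0001,-0.0013,0.095,0,0],[0.0001,-0.0013,0.099,0,0],[0.0001,-0.0013,0.101,0,0],[0.0001,-0.0013,0.101,0,0],[0.0001,-0.0013,0.101,0,0]]' 60
python3 q.py
```

```text
time: 18.15
tool_pos: [566.4, 196.6, 90.2]
tcp_rot: [-179.9, 0.0, 13.1]
ft_force: [0.4, 0.3, -0.5]
finger_gap: 14.2
18.15 s -49.366159267011774 lat -285.6796203684801 z 90.18270946372765 tip 16.482709463727645 f [ 0.37857662  0.31903959 -0.48520473] [-1.79942747e+02  1.49043392e-02  1.31058405e+01] 14.192746881273235
```

Down 1.5 mm more until it seats.

```bash
python3 -m jog '[[0,0,0.0005,0,0],[0,0,0.001,0,0],[0,0,0.0015,0,0],[0,0,0.0018,0,0],[0,0,0.0018,0,0]]' 60
python3 q.py
```

```text
time: 18.65
tool_pos: [566.6, 196.7, 88.7]
tcp_rot: [-179.9, -0.0, 13.1]
ft_force: [-1.1, -0.5, 1.9]
finger_gap: 14.5
18.65 s -49.53569705811756 lat -285.7192781104134 z 88.70522982741369 tip 15.005229827413686 f [-1.12114485 -0.48000843  1.92171618] [-1.79942308e+02 -6.60773736e-03  1.31077844e+01] 14.487667310449952
```

```bash
python3 -m jog '[[0,0,0,0,0.2],[0,0,0,0,0.3],[0,0,0,0,0.4],[0,0,0,0,0.6],[0,0,0,0,0.8],[0,0,0,0,1],[0,0,0,0,1],[0,0,0,0,1],[0,0,0,0,1]]' 30
python3 q.py
python3 -m jog '[[0,0,-0.01,0,1],[0,0,-0.03,0,1],[0,0,-0.06,0,1],[0,0,-0.1,0,1],[0,0,-0.14,0,1],[0,0,-0.16,0,1],[0,0,-0.162,0,1],[0,0,-0.162,0,1]]' 30
python3 - <<'E'
from h import *
from bench import r
s=r.sense();print(s["tool_pos"],s["ft_force"],s["finger_gap"])
d=r.snapshot("wrist")
cv2.imwrite("pics/zA.png",cv2.resize(d["pixels"][140:215,285:365,::-1],None,fx=7,fy=7,interpolation=cv2.INTER_CUBIC))
d=r.snapshot("scene");print(proj(d,[566.4,196.6,140]))
cv2.imwrite("pics/zB.png",cv2.resize(d["pixels"][170:310,200:360,::-1],None,fx=4,fy=4,interpolation=cv2.INTER_CUBIC))
E
```

```text
time: 19.55
tool_pos: [566.5, 196.7, 88.7]
tcp_rot: [-179.9, -0.0, 13.1]
ft_force: [-0.1, -0.9, -0.4]
finger_gap: 85.3
19.55 s -49.50149523077999 lat -285.7036206330704 z 88.66535016193178 tip 14.96535016193178 f [-0.06957178 -0.85554516 -0.38859694] [-1.79941928e+02 -2.69069305e-03  1.31077749e+01] 85.32548330404236
time: 20.35
tool_pos: [566.8, 196.6, 251.5]
tcp_rot: [-179.9, -0.1, 13.1]
ft_force: [-0.3, -0.5, 0.5]
finger_gap: 85.5
[566.8450175  196.59621412 251.46125255] [-0.32012618 -0.47484903  0.46957961] 85.51982940317772
[[254.1188464  206.76022511]]
```

View pics/zA.png

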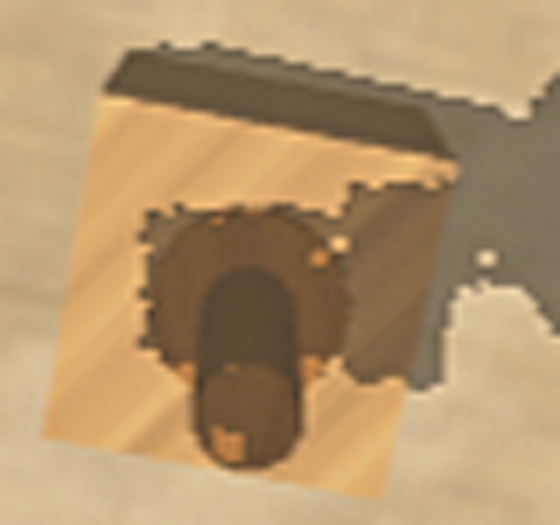

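View pics/zB.png

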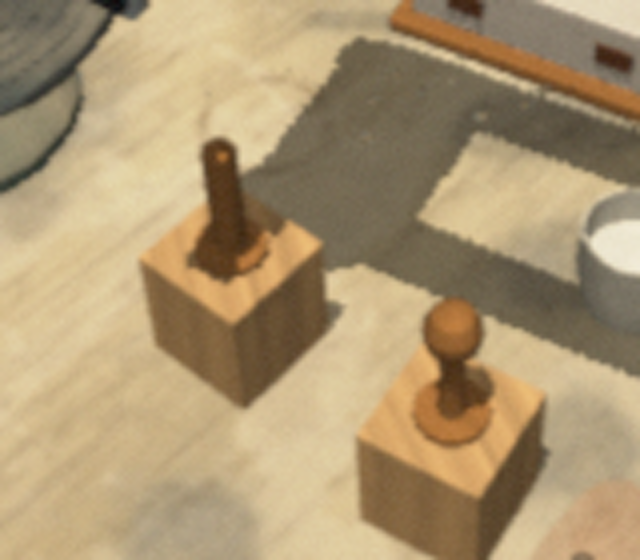

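The stylus is upright with its collar on the stand, the knob tool hasn't moved, and the gripper is clear.

```bash
python3 -c "
from bench import r
print(r.hand_in())"
```

```text
the job is handed in; nothing more can be done
None
```

The job is done and handed in at about 20.5 s, within the 56 s limit. I took the straight stylus from its stand and ran its tip along the seam from the knob end out through the plain end. It then went back upright in the same stand, and I did not touch the knob-topped tool.

- **Stroke:** It lasted about 5.7 s, including a short run-in and run-out beyond the ends of the seam. The tip stayed about 1.5–2 mm above the floor of the seam by calculation. Wrist pictures taken mid-stroke and after the plain end showed it within about 0.5 mm of the centre line. Wrist force readings at each stop were under 2 N, so there was no sign of it rubbing a wall or the floor.
- **Putting back:** The stylus seated at the same TCP height at which it was gripped (88.7 mm), with about 2 N of contact. The last wrist and scene pictures show it upright with its collar on the stand and the knob tool in its place. The open gripper was about 110 mm above the top of the handle.
- **Disagreement:** The views differed by 1–2 mm and about 1° on the direction of the seam. I settled this with wrist views from both ends and used the line seen there.

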